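# Open the watch designer's combination drawer

### The arm

A 6-joint arm with a two-finger parallel gripper is mounted at the origin on the work surface. World frame = base frame: x ahead of the robot, y to its left, z up, the work surface at z = 0. Lengths are in mm, angles in rad, forces in N, time in s.
With the tool pointing down it reaches from about 400 to 825 mm from the base axis. Payload 7 kg.
Tool frame: the origin (TCP) lies at the very end of the fingers, on their centre line; the grasp point (between the pads) lies 19 mm behind it; z points along the fingers, y is the line along which they close (so a half turn about z gives the same grasp; the last joint's range is limited). The gripper opens to 88 mm and grips with 3 to 60 N. Pads are 19 mm wide; open, the fingers measure 130 mm over their backs; the gripper's body (78 mm by 193 mm) begins 47 mm behind the grasp point.
Start: joints at [-1.001, 0.359, 0.012, 0, -1.224, -0.288], TCP at [187.681, -648.36, 226.561] pointing down, gripper open.
Joint ranges: [-3.07, 3.07], [-1.43, 2.12], [-1.02, 1.25], [-3.03, 1.67], [-3.05, -0], [-3.03, 3.03]. Speed limits (rad/s): [2.39, 2.39, 3.01, 3.14, 3.14, 3.14].

### API

Orientations are given as a unit quaternion [x, y, z, w].
In Python, from plant import bot gives the robot as it stands. Calls block until the motion is done:
- bot.move_ptp(position, orientation): joint-space move of the TCP to a pose.
- bot.line_to(position, velocity=150, ori=None): straight line of the TCP; ori=None keeps the orientation; velocity is the mean speed in mm/s.
- bot.move_joints(angles): joint-space move.
- bot.move_gripper(opening, force=None): finger opening in mm; force is the grip in N (None keeps the last); returns when the fingers have stopped.
- bot.pause(seconds).
- bot.solve_ik(position, orientation): joint angles nearest the present ones, or None.
- bot.read_state(): the state.
- bot.camera(name): name is "side" or "top"; returns the picture (400x640x3 uint8, red, green, blue); there is no depth.
- bot.get_calibration(name): a dict with "fx", "fy", "cx", "cy" (pixels), "view" (4x4, takes a point from world to camera coordinates). Camera axes: x right, y up, looking along -z (the intrinsics and any distortion apply to the point x, -y, -z); pixel columns grow to the right and rows downward; lengths in mm; the calibration is good to about 2 mm. A picture is of the moment at which its call begins. get_calibration takes no time and is no camera call.
A pose or a line that the arm cannot do raises bot.Unreachable and nothing moves.
- bot.close_job(): hands the job in; it is judged then, once.
The state is a dict: "t": time; "joint_pos": joint angles; "qvel": joint speeds; "tau": joint torques, N m; "tcp_pos": TCP position; "eef_rot": TCP orientation; "contact_force": force on the tool from outside, world axes, zero at the start; "moment": the same for the moment, N m; "width": finger opening in mm; "finger_force": force on a finger pad.
Only numpy, scipy, OpenCV 4.12 (cv2) and the standard library are available. Lean on these libraries where they do the work, as an engineer would, in place of code of your own. Each camera call takes 0.05 s, during which the arm holds its last target. There are 200 camera calls.

### The job

The prototype watches are locked in the grey desk safe. Turn its three dials until the white pointers stand on the code: left dial on yellow, middle dial on blue, right dial on green (left and right as seen from the robot's side); then pull the blue drawer open as far as it goes and let go. Leave the pen cup, the yellow can and the watch on the mat where they are.

Things in the scene. Friction and masses are not known exactly. Their poses are not given: they have to be found in the camera images.
- safe: Grey steel desk safe fixed on a 3 mm cutting mat: 200 deep (x) x 330 wide (y) x 120 high, origin at the centre of its underside. Its front (-x side) faces roughly the robot; +y is left seen from the robot. Three dials stand on its top: left at (-30, 100), middle (-30, 0), right (-30, -100) mm. With a wrong code, pins inside hold the drawer (up to about 10 mm of play).
- dial_left (a joint): Left dial's pointer angle, rad: 0 = along the safe's +x, positive counter-clockwise from above. Colour tabs on the safe's top, each 14 wide, 44 mm from the axis: white 1.2, yellow 0.8, orange 0.4, red 0, green -0.4, blue -0.8, black -1.2. Stops at +-1.3; light friction (0.05 N m), stays where left. Code: yellow, 0.8.
- dial_middle (a joint): Middle dial's pointer angle; zero, sign, tabs, stops and friction as for dial_left. Code: blue, -0.8.
- dial_right (a joint): Right dial's pointer angle; zero, sign, tabs, stops and friction as for dial_left. Code: green, -0.4.
- dial_left_grip (a point): On the left dial's axis, 32 mm above the safe's top. The dial is an upright black grip bar, 56 long x 16 thick, its top 14 mm above this point, on a steel disc of 32 mm radius whose top is 25 mm below this point. Grip the bar across its 16 mm. Site x runs along the bar to the pointer end (white line on that half of the bar's top, white end face); z up.
- dial_middle_grip (a point): The same for the middle dial.
- dial_right_grip (a point): The same for the right dial.
- drawer (a joint): How far the drawer is open, m: 0 shut, 0.09 at its stop. It slides along the safe's -x, about 2 N friction plus 8 N per m/s, and stays where it is left. It comes out only when all three dials are on the code.
- drawer_pull (a point): Middle of the aluminium pull of the drawer: an upright block 20 thick (the safe's y) x 34 high, standing 48 mm out of the blue drawer front; this point is 28 mm out of the front and 90 mm above the underside of the safe. Grip it from above across its 20 mm. Its axes are the safe's.
- pen_cup: Bystander: aluminium cup, 76 diameter x 100 high, with pens up to about 175 high; origin at the centre of its underside.
- glue_can: Bystander: upright yellow and red can, 60 diameter x 150 high; origin at the centre of its underside.
- watch: Bystander: wrist watch lying flat with its strap stretched out, 187 x 42 x 12; origin at the middle of its underside.

How it is judged:
By the outcome, as a careful person would: the job done as asked, in the order asked, and still so for the second after the job is handed in, with the robot touching nothing.
It also fails if it takes over 69 s, if anything falls off the work surface, if the arm or the gripper's body presses on something with over 40 N, if the wrist force passes 120 N, or if a joint passes its speed limit or range.

## Working session

There is one attempt and no reset: what is moved stays moved. The work goes in short steps, each a Python script; the robot and the scene stay as the last script left them, time stands still between calls to the robot, and variables do not carry over. Pictures are saved under pics/ and viewed, at most 10 in all, crops included, and the job is handed in when it is done.

```bash
mkdir -p pics; ls
python3 - <<'E'
from plant import bot
import cv2
for n in("top","side"):
    cv2.imwrite(f"pics/{n}0.png",bot.camera(n)[:,:,::-1]); print(n,bot.get_calibration(n))
s=bot.read_state(); print(s)
E
```

```text
pics
top {'fx': 430.8776046539208, 'fy': 430.8776046539208, 'cx': 320.2571102256782, 'cy': 197.6855977860837, 'view': array([[-4.28657477e-03, -9.99982348e-01,  4.11441148e-03,
         1.48677711e+01],
       [ 9.89208537e-01, -3.63774588e-03,  1.46469233e-01,
        -5.64588525e+02],
       [-1.46451681e-01,  4.69786228e-03,  9.89206670e-01,
        -1.18670082e+03],
       [ 0.00000000e+00,  0.00000000e+00,  0.00000000e+00,
         1.00000000e+00]])}
side {'fx': 441.78985753690506, 'fy': 441.78985753690506, 'cx': 319.01971644060677, 'cy': 199.68921597806533, 'view': array([[-6.68898415e-01, -7.43144910e-01,  1.76225084e-02,
         3.83594691e+02],
       [ 4.53321193e-01, -3.89012908e-01,  8.01978088e-01,
        -3.32839632e+02],
       [-5.89130551e-01,  5.44430529e-01,  5.97093455e-01,
        -9.65355562e+02],
       [ 0.00000000e+00,  0.00000000e+00,  0.00000000e+00,
         1.00000000e+00]])}
{'t': 0.1, 'joint_pos': array([-1.00089232e+00,  3.59329802e-01,  1.11763622e-02, -2.99976630e-04,
       -1.22411544e+00, -2.88099485e-01]), 'qvel': array([-2.02657182e-04, -9.25186420e-05,  3.32400331e-03,  4.72240807e-04,
        2.66192033e-03, -1.50602777e-03]), 'tau': array([-2.32974475e-03, -5.84161341e+01,  2.93750310e+01,  7.01576516e+00,
        1.01358601e-02, -3.58158593e-05]), 'tcp_pos': array([ 187.56367262, -647.97014129,  225.71978909]), 'eef_rot': array([-1.40385892e-01,  9.90096581e-01,  7.28219450e-04, -1.78016839e-04]), 'contact_force': array([-0.57920188, -0.73967187,  0.33135556]), 'moment': array([ 0.0698654 ,  0.04053465, -0.00728707]), 'finger_force': 0.0, 'width': 87.71297837345982}
```

View pics/top0.png

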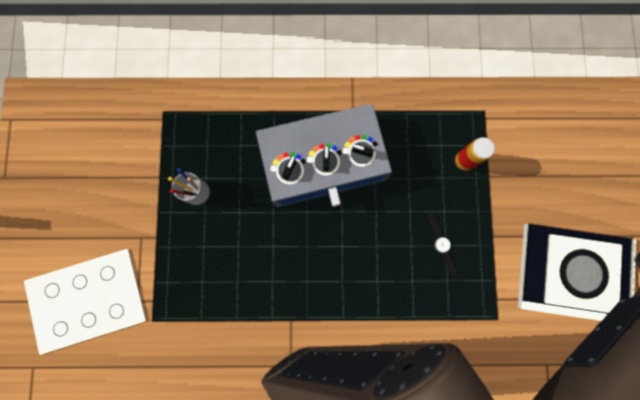

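View pics/side0.png

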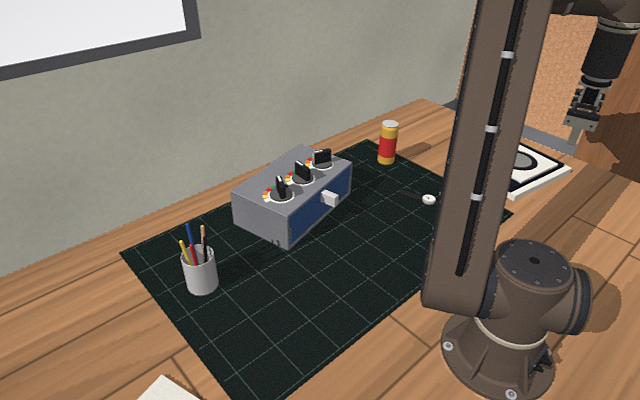

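The top view shows the safe at px (256–391, 104–206), yawed about +0.24 rad, with dials at about (290,168), (326,159), (361,151) and the pull at (334,197). In the side view the pull is at about (330,199) and the dials at (281,190), (303,174), (322,158). The next step is enlarged crops of both.

Run:
```python
import cv2
a=cv2.imread("pics/top0.png")[95:215,245:400]; cv2.imwrite("pics/topc.png",cv2.resize(a,None,fx=5,fy=5,interpolation=cv2.INTER_CUBIC))
a=cv2.imread("pics/side0.png")[140:250,225:360]; cv2.imwrite("pics/sidec.png",cv2.resize(a,None,fx=5,fy=5,interpolation=cv2.INTER_CUBIC))
```

```text
(no output)
```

View pics/topc.png

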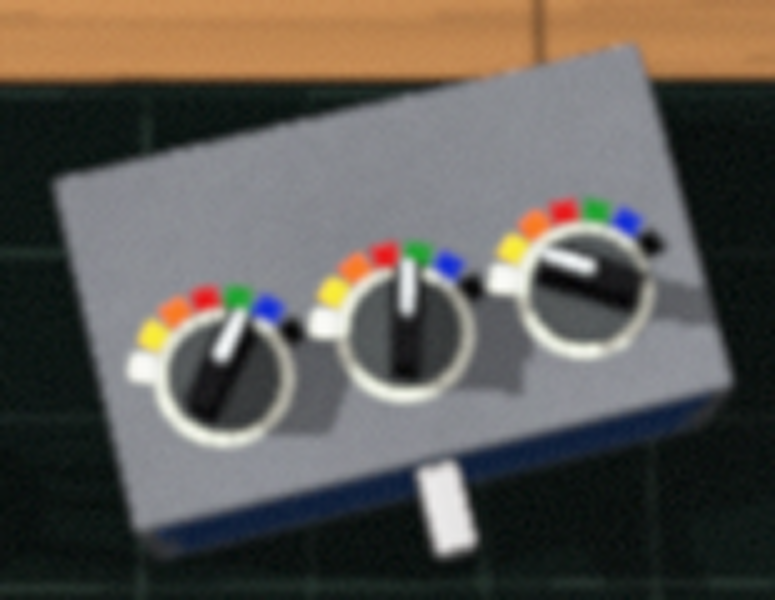

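View pics/sidec.png

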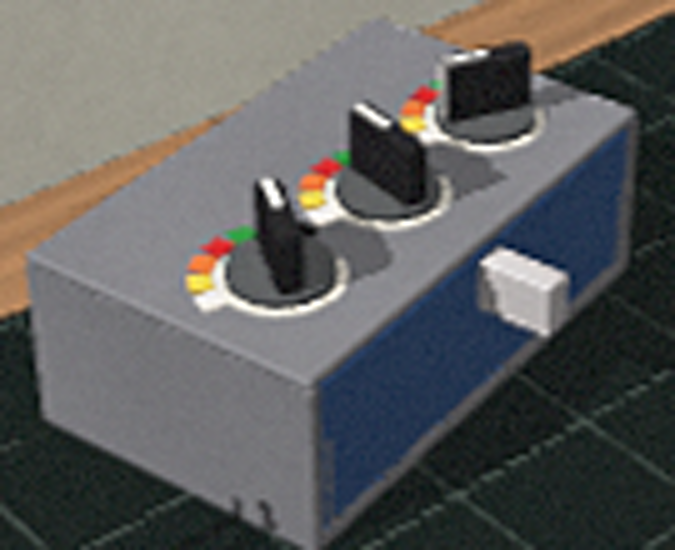

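The crops give the safe-top corners, the pull's top face and the pointer lines. In the top crop the corners are FL(140,530), BL(53,183), BR(637,45), FR(732,383). In the side crop they are FL(312,385), BL(32,257), BR(382,18), FR(635,110). The pointers stand near green (left), between red and green (middle) and on yellow (right). I'll triangulate these.

```bash
cat > h.py <<'E'
import numpy as np, cv2
from plant import bot
def ray(n,p):
    c=bot.get_calibration(n); V=np.array(c["view"]); R=V[:3,:3]
    d=R.T@np.array([(p[0]-c["cx"])/c["fx"],-(p[1]-c["cy"])/c["fy"],-1.])
    return -R.T@V[:3,3], d/np.linalg.norm(d)
def plane(n,p,z):
    o,d=ray(n,p); return o+d*(z-o[2])/d[2]
def tri(pt,ps):
    (a,u),(b,v)=ray("top",pt),ray("side",ps)
    s,t=np.linalg.lstsq(np.c_[u,-v],b-a,rcond=None)[0]
    P,Q=a+s*u,b+t*v; return (P+Q)/2,np.linalg.norm(P-Q)
T=lambda p:((p[0]+.5)/5-.5+245,(p[1]+.5)/5-.5+95)
S=lambda p:((p[0]+.5)/5-.5+225,(p[1]+.5)/5-.5+140)
E
python3 - <<'E'
from h import *
np.set_printoptions(precision=1,suppress=True)
top=dict(FL=(140,530),BL=(53,183),BR=(637,45),FR=(732,383)); side=dict(FL=(312,385),BL=(32,257),BR=(382,18),FR=(635,110))
loc=dict(FL=(-100,165),BL=(100,165),BR=(100,-165),FR=(-100,-165))
A=[];B=[]
for k in top:
    p,e=tri(T(top[k]),S(side[k])); print(k,p,e); A.append(loc[k]);B.append(p)
A=np.array(A,float);B=np.array(B); C=B[:,:2]
z=((C-C.mean(0))@[1,1j])@np.conj(A@[1,1j]); yaw=np.angle(z); o=C.mean(0); ztop=B[:,2].mean()
print("yaw",round(yaw,3),"o",o,"ztop",ztop,"size",np.linalg.norm(C[0]-C[1]),np.linalg.norm(C[0]-C[3]))
R=np.array([[np.cos(yaw),-np.sin(yaw)],[np.sin(yaw),np.cos(yaw)]])
# tabs by colour mask, top view: centroids on plane -> safe coordinates
im={n:cv2.imread(f"pics/{n}0.png") for n in("top","side")}
hsv=cv2.cvtColor(im["top"],cv2.COLOR_BGR2HSV)
for n,lo,hi in(("yellow",(22,120,120),(35,255,255)),("green",(50,120,60),(75,255,255)),("blue",(108,140,120),(125,255,255))):
    m=cv2.inRange(hsv,lo,hi); m[:,:245]=0;m[:,400:]=0;m[:95]=0;m[215:]=0
    _,_,st,ce=cv2.connectedComponentsWithStats(m)
    for s,c in zip(st[1:],ce[1:]):
        if s[4]>3: print(n,s[4],"safe xy",R.T@(plane("top",c,ztop)[:2]-o))
# pointers, pull
for n,y,a,b in(("L",100,(220,358),(243,312)),("M",0,(408,312),(407,260)),("R",-100,(595,268),(543,252))):
    P,Q=[R.T@(plane("top",T(q),ztop+46)[:2]-o) for q in(a,b)]; d=Q-P; print(n,"start",P,"end",Q,"ang",np.round(np.arctan2(d[1],d[0]),2))
for n,q,s in(("Lend",(243,312),(267,181)),("Mend",(407,260),(357,106)),("Rend",(543,252),(444,59))):
    print(n,*tri(T(q),S(s)))
pt=np.mean([(415,465),(455,462),(478,548),(437,558)],0); ps=np.mean([(481,260),(511,248),(568,280),(540,296)],0)
p,e=tri(T(pt),S(ps)); print("pull",p,e,R.T@(p[:2]-o))
for q in top.values(): pass
E
```

```text
FL [545.4 139.7 120.2] 0.6728892994028186
BL [735.2 188.  121.3] 3.857147835833671
BR [ 812.8 -131.4  122.2] 2.8421298428116044
FR [ 624.1 -177.4  122.1] 0.1874332559656372
yaw 0.242 o [679.3   4.7] ztop 121.44368696607272 size 195.8407565185547 326.67584548270713
yellow 21 safe xy [  3.7 -68.3]
yellow 22 safe xy [ 3.7 32. ]
yellow 25 safe xy [  3.9 132.1]
green 16 safe xy [  12.9 -118.2]
green 14 safe xy [ 13.2 -18.6]
green 16 safe xy [13.8 83.3]
blue 18 safe xy [   2.8 -132.5]
blue 17 safe xy [  2.9 -31.8]
blue 21 safe xy [ 3.8 69.2]
L start [-27.9  99.5] end [-7.1 82.2] ang -0.69
M start [-27.8  -0.7] end [-0.8 -7. ] ang -0.23
R start [ -28.6 -100.8] end [-13.8 -76.8] ang 1.02
Lend [652.9  82.9 167.4] 0.16997550673722106
Mend [679.7  -2.5 168.7] 0.5623219799324769
Rend [683.4 -72.7 171.3] 0.2934007706767653
pull [558.4 -23.8 108.5] 0.2109017794299918 [-124.2    1.3]
```

Everything agrees with the given sizes: height about 122 against 123, pull top 108.5 against 110, and dial starts on their axes. The tabs suggest moving the origin about +2 mm in safe x. I'll start with the left dial.

```bash
cat >> h.py <<'E'
from scipy.spatial.transform import Rotation
YAW=.242; RS=np.array([[np.cos(YAW),-np.sin(YAW)],[np.sin(YAW),np.cos(YAW)]])
O=np.array([679.3,4.7])+RS@[2.2,.2]
W=lambda x,y,z:[*(O+RS@[x,y]),z]
def ori(a):
    c,s=np.cos(a),np.sin(a); return Rotation.from_matrix([[c,s,0],[s,-c,0],[0,0,-1]]).as_quat()
def best(pos,angs):
    """half-turn choice keeping joint 6 small at all angles"""
    f=lambda h:max((99 if (q:=bot.solve_ik(pos,ori(a+YAW+h))) is None else abs(q[5])) for a in angs)
    return min((0,np.pi,-np.pi),key=f)
def st(m):
    s=bot.read_state(); print(m,round(s["t"],1),s["tcp_pos"].round(1),"w",round(s["width"],1),"F",s["contact_force"].round(1),"M",s["moment"].round(2),"q6",s["joint_pos"][5].round(2))
def dial(y,a0,a1):
    up,dn=W(-30,y,240),W(-30,y,141)
    h=best(up,(a0,a1)); bot.move_gripper(45,20); bot.move_ptp(up,ori(a0+YAW+h)); st("above")
    bot.line_to(dn,120); st("down")
    bot.move_gripper(0,20); st("grip")
    n=max(2,int(abs(a1-a0)/.15))
    for a in np.linspace(a0,a1,n+1)[1:]:
        bot.move_ptp(dn,ori(a+YAW+h))
    st("turned"); e=Rotation.from_quat(bot.read_state()["eef_rot"]).as_matrix()[:,0]
    print("bar angle", (np.arctan2(e[1],e[0])-YAW-h+np.pi)%(2*np.pi)-np.pi)
    bot.move_gripper(45); bot.line_to(up,200); st("off")
E
python3 -c "
from h import *
dial(100,-.69,.8)"
```

```text
above 4.0 [628.4  94.6 240. ] w 45.1 F [ 0.6 -0.2  0.2] M [-0.05  0.16 -0.01] q6 0.67
down 5.0 [628.9  95.4 141.8] w 45.1 F [1.  0.2 0.1] M [0.   0.16 0.01] q6 0.67
grip 5.6 [628.2  95.  141.3] w 15.9 F [-1.5 -2.6  2.1] M [-0.73  0.72 -0.04] q6 0.67
turned 8.1 [628.4  94.2 141.2] w 15.9 F [-0.3 -7.6  4.3] M [-2.84  0.33  0.02] q6 2.15
bar angle 0.7928512758539199
off 9.5 [628.1  95.4 240.2] w 45.0 F [ 0.3  0.  -0.2] M [-0.14  0.05  0.03] q6 2.16
```

```bash
python3 -c "
from h import *
dial(0,-.23,-.8); dial(-100,1.02,-.4)
bot.move_ptp([250,-500,330],ori(-1.8)); st('clear')
a=bot.camera('top')[:,:,::-1]; cv2.imwrite('pics/top1.png',a); cv2.imwrite('pics/top1c.png',cv2.resize(a[95:215,245:400],None,fx=5,fy=5,interpolation=cv2.INTER_CUBIC))"
```

```text
above 10.5 [652.1  -1.6 239.6] w 45.0 F [ 0.  -0.   0.1] M [-0.08  0.14 -0.02] q6 1.29
down 11.5 [652.8  -1.6 141.9] w 44.7 F [-0.1  0.2 -0.7] M [-0.04  0.17  0.  ] q6 1.29
grip 12.1 [652.5  -2.4 141.3] w 15.9 F [ 0.9 -4.2  2. ] M [-1.52 -0.11 -0.02] q6 1.29
turned 13.0 [652.5  -2.3 141.3] w 15.4 F [ 1.9 -4.6  1.9] M [-1.87 -0.16 -0.02] q6 0.72
bar angle -0.7954822096222651
off 14.4 [652.1  -1.7 240.2] w 44.8 F [-0.5  0.1 -0.5] M [-0.01  0.18  0.01] q6 0.72
above 15.7 [676.1 -98.7 239.7] w 45.0 F [ 0.3  0.5 -0.3] M [0.02 0.07 0.01] q6 -0.45
down 16.6 [676.8 -98.8 141.9] w 44.9 F [-0.7 -0.3 -0.6] M [ 0.09  0.06 -0.05] q6 -0.45
grip 17.2 [676.6 -99.  141.3] w 15.9 F [ 1.3 -0.5  0.3] M [-0.22 -0.35  0.01] q6 -0.45
turned 19.7 [677.  -99.6 141.3] w 15.7 F [ 6.1 -5.8 -0.9] M [-1.98 -2.09 -0.01] q6 -1.86
bar angle -0.3919870255012672
off 21.1 [676.1 -98.7 240.3] w 44.7 F [ 0.8  0.7 -1. ] M [-0.03 -0.01 -0.03] q6 -1.87
clear 23.2 [ 250.4 -499.8  329.6] w 45.2 F [ 0.5 -0.3  0.1] M [0.03 0.07 0.02] q6 0.53
```

View pics/top1c.png

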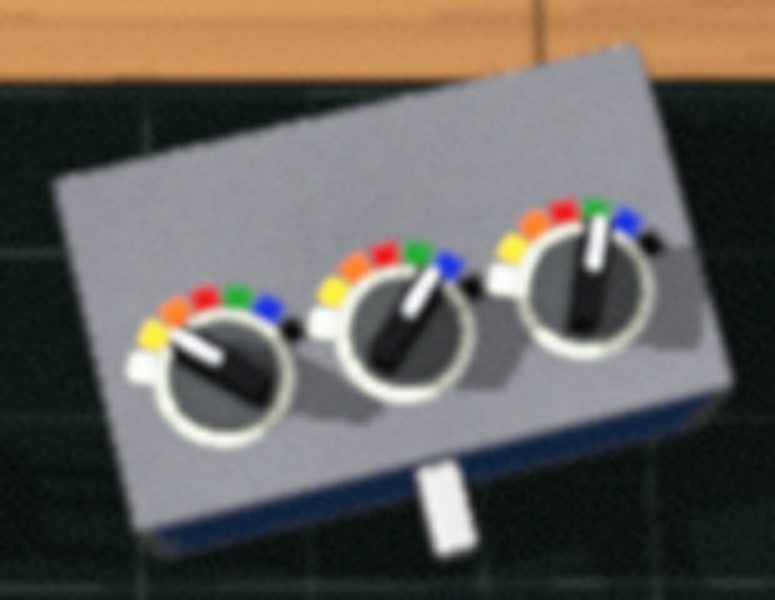

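Left is on yellow (172,340), middle points at blue (440,268) and right at green (596,215), so all three match the code. Now the drawer.

```bash
python3 -c "
from h import *
up=W(-132,0,200); h=best(up,(0,)); bot.move_gripper(60,35)
bot.move_ptp(up,ori(YAW+h)); st('above'); bot.line_to(W(-132,0,78),100); st('down')
bot.move_gripper(0,35); st('grip')
ax=np.array([*RS[:,0],0])
for d in (8,20,50,82,85,87,88.5,90,91.5,93):
    bot.line_to(W(-132-d,0,78),50); s=bot.read_state(); f=s['contact_force']@ax
    print(d,'pulled',round(-132-(RS.T@(s['tcp_pos'][:2]-O))[0],1),'F',round(f,1),'t',round(s['t'],1))
    if d<85 and abs(f)>25 or d>80 and f>12: break
st('end')
"
```

```text
above 25.8 [553.3 -26.9 200.3] w 59.8 F [ 0.2 -0.7  0. ] M [-0.09  0.15 -0.04] q6 1.51
down 27.2 [553.7 -26.1  78.6] w 59.6 F [-0.5  0.3 -0.4] M [-0.12  0.15  0.04] q6 1.51
grip 27.9 [553.4 -26.9  78. ] w 20.0 F [ 0.4 -4.6 -0.2] M [-1.72 -0.42 -0.02] q6 1.51
8 pulled 8.6 F -1.8 t 28.2
20 pulled 20.9 F -2.2 t 28.6
50 pulled 50.6 F -1.5 t 29.4
82 pulled 82.6 F -1.2 t 30.2
85 pulled 85.3 F -0.9 t 30.4
87 pulled 87.1 F 0.3 t 30.7
88.5 pulled 88.5 F 1.0 t 30.9
90 pulled 90.0 F 1.4 t 31.2
91.5 pulled 90.0 F 6.5 t 31.4
93 pulled 90.0 F 12.1 t 31.7
end 31.7 [466.  -48.3  78.1] w 19.9 F [ 14.1  -6.6 -15.6] M [-2.44 -4.44  0.  ] q6 1.49
```

The drawer is hard against its stop at 90 mm. Next I release it, clear the arm and check.

```bash
python3 -c "
from h import *
bot.move_gripper(60); bot.line_to(W(-225,0,220),120); st('up')
bot.move_ptp([250,-500,330],ori(-1.8)); st('clear')
a=bot.camera('top')[:,:,::-1]; cv2.imwrite('pics/top2c.png',cv2.resize(a[90:290,150:500],None,fx=2.2,fy=2.2,interpolation=cv2.INTER_CUBIC))
def at(im,m): return cv2.absdiff(im[m],np.ascontiguousarray(a)[m]).max()
b=cv2.imread('pics/top0.png'); a=np.ascontiguousarray(a)
print([int(cv2.absdiff(a[y0:y1,x0:x1],b[y0:y1,x0:x1]).max()) for x0,x1,y0,y1 in((160,215,160,212),(450,500,132,178),(420,470,210,285))])
"
```

```text
up 33.9 [462.5 -48.6 219.3] w 60.1 F [ 0.3 -0.9 -0.6] M [-0.13  0.11 -0.02] q6 1.49
clear 35.7 [ 250.6 -499.5  329.7] w 59.9 F [-0.   0.4 -0.7] M [ 0.07  0.08 -0.02] q6 0.53
[16, 17, 18]
```

View pics/top2c.png

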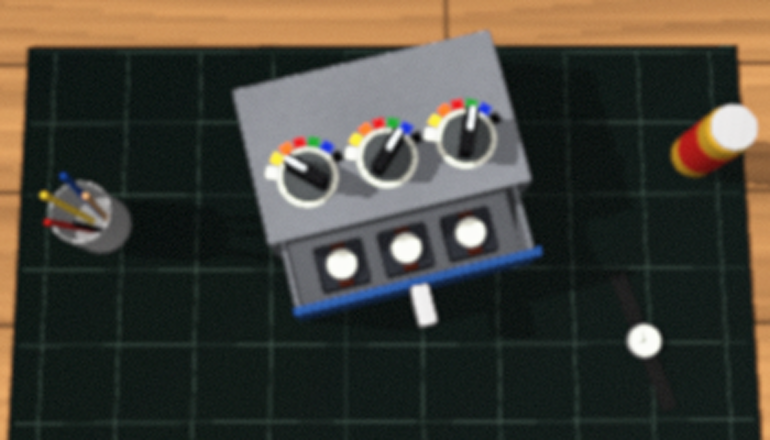

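The drawer is fully open with three watches showing and its front running from (295,312) to (540,252). The dials are on the code, and the cup, can and watch show only image noise against the first picture.

```bash
python3 -c "
from plant import bot
print(bot.close_job())"
```

```text
the job is handed in; nothing more can be done
None
```

The dials are set to yellow, blue and green, the drawer is open to its 90 mm stop and released, the pen cup, can and watch have not moved, and the job was handed in at about 36 s.

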